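Refit the main fuse carrier of a battery pack

ROBOT

A 6-joint arm with a two-finger parallel gripper is mounted at the origin on the work surface. World frame = base frame: x ahead of the robot, y to its left, z up, the work surface at z = 0. Lengths are in m, angles in degrees, forces in N, time in s.
With the tool pointing down it reaches from about 0.2 to 0.875 m from the base axis. Payload 3.4 kg.
Tool frame: the origin (TCP) lies midway between the tips of the shut fingers; the grasp point (between the pads) lies 19 mm behind it; z points along the fingers, y is the line along which they close (so a half turn about z gives the same grasp; the last joint's range is limited). The gripper opens to 94 mm and grips with 3 to 60 N. Pads are 16 mm wide; open, the fingers measure 119 mm over their backs; the gripper's body (75 mm by 177 mm) begins 78 mm behind the grasp point.
Start: joints at [-78.782, 15.808, 86.224, -0, 77.962, -6.933], TCP at [0.179, -0.546, 0.205] pointing down, gripper open.
Joint ranges: [-165.64, 165.64], [-43.16, 119.46], [12.63, 154.43], [-67.54, 247.53], [6.08, 155.33], [-154.97, 154.97]. Speed limits (degrees/s): [147.25, 147.25, 180, 180, 180, 180].

INTERFACE

Orientations are given as [roll, pitch, yaw] about the fixed x, y, z axes, in that order (R = Rz(yaw) Ry(pitch) Rx(roll)).
In Python, from plant import env gives the robot as it stands.
- The arm moves only by the shell command python3 -m creep 'ROWS' [FORCE]. ROWS is JSON, a list of rows, each an object of numbers: "dx", "dy", "dz": the shift along the tool's x, y, z in cm; "rx", "ry", "rz": the turn, a rotation vector about the tool's x, y, z in rad; "gripper": the finger opening in cm, from 0 to 9.4. A call has exactly 5 rows; each row is the pose to reach, as a shift and turn from the pose commanded when the call began, along the tool's axes at that moment; what a row does not reach only later rows make up. A row lasts 1/12 s, in which the tool goes at most 41.7 mm and 7.16 degrees, less where a joint would pass 70% of its speed; a pose out of reach is approached as far as the arm can. A call with a gripper value outside its range is refused whole. The fingers move at their own pace and stop on an object; FORCE is the grip in N (left out, the last holds). Time passes only in rows, so rows that repeat a pose let the fingers close, or fill a call up. It gives the time, the measured TCP pose, the force, the opening and the grip force at its end, in the units of the state.
- env.get_state(): the state, without advancing time (a new reading comes with each control period).
- env.read_camera(name): name is "side" or "top"; returns a dict with "color" (480x640x3 uint8, red, green, blue), "fx", "fy", "cx", "cy" (pixels), "D" ([k1, k2, p1, p2, k3] as OpenCV has them; the pictures are not rectified), "R" (3x3) and "t" (3): a world point X has camera coordinates R X + t. Camera axes: x right, y down, z forward; pixel columns grow to the right and rows downward; lengths in m; the calibration is good to about 2 mm. A picture is of the moment at which its call begins. There is no depth.
- env.hand_in(): hands the job in; it is judged then, once.
The state is a dict: "time": time; "joint_positions": joint angles; "dq": joint speeds; "joint_torque": joint torques, N m; "tcp_pos": TCP position; "ee_rot": TCP orientation; "wrist_force": force on the tool from outside, world axes, zero at the start; "wrist_torque": the same for the moment, N m; "grip_width": finger opening in m; "grip_force": force on a finger pad.
Only numpy, scipy, OpenCV 4.12 (cv2) and the standard library are available. Lean on these libraries where they do the work, as an engineer would, in place of code of your own. Each camera call takes 0.05 s, during which the arm holds its last target. There are 200 camera calls.

TASK

Refit the battery pack's main fuse so that the pack can go on the discharge tester: lift the fuse carrier (the winged cap with two side lugs) out of the fuse rack, feel its lugs into the two slots of the pack's fuse socket, push it in against the spring and turn it clockwise to the stop, so that it springs up into its lock and stays in when you let go. Press and turn gently, never forcing the lugs or the contact, and leave the spare fuse, multimeter and screwdriver where they are.

Things in the scene. Friction and masses are not known exactly. Their poses are not given: they have to be found in the camera images.
- carrier: Fuse carrier, black plastic and steel, loose, 0.14 to 0.28 kg, upright in either rack well. Origin: centre of its lower end, z up its axis; heights from there: steel fuse end 22 mm dia to 14 mm, cone widening from 23 to 34 mm dia from 14 to 24 mm, sleeve 34 mm dia to 61.5 mm, then the flange and the grip wing. Same after half a turn. Pose unknown while held
- carrier_grip (a point): grip point on the carrier's axis, 88 mm above its lower end, in the wing: an upright bar 48 mm long (carrier's x), 14 mm thick (y), 67 to 96 mm above the lower end. Pinch it from above across its thickness, fingers along y, with 40 N or more
- carrier_lugs (a point): on the axis, mid-height of the two steel lugs, 49 mm above the lower end. The lugs stick out of the sleeve along the carrier's +x and -x (in line with the wing), tips 26 mm from the axis, each 9 mm wide and 6 mm high (46 to 52 mm)
- carrier_flange (a point): on the axis at the underside of the carrier's round flange (56 mm dia, 5.5 mm thick), 61.5 mm above its lower end
- pack: Battery pack, fixed: black ribbed housing 220 (x) x 320 (y) mm with a dark grey metal lid 120 mm above the bench, carrying the fuse socket, a low ribbed aluminium cover, two terminals and a handle bar (all below 155 mm). Origin: centre of the underside, z up
- socket_mouth (a point): centre of the grey fuse socket's rim, 130 mm above the bench; axes as the pack, NOT the slots. 62 mm dia, 10 mm above the lid, bore 36.4 mm dia, two slots half a turn apart, 11.4 mm wide, to 27.5 mm from the axis. The slots are turned 0.1 to 1.0 rad anticlockwise from the pack's x: see or feel them. Lugs resting on the rim (flange 15.5 mm above it) drop in when within 3 degrees
- socket_contact (a point): on the socket's axis 48 mm below the rim: top of the spring contact in the bore, met by the carrier's lower end when the flange is 13.5 mm above the rim. It pushes up with 4 N at first, 0.5 N more per mm, about 11 N fully in, when the flange meets the rim (hard stop). Over 40 N between carrier and pack (all contacts summed), pressing or turning, breaks the lugs
- socket_lands (a point): on the axis 7.5 mm below the rim, lower face of the two lands; lugs pass under them only with the flange under 2 mm above the rim. Clockwise seen from above, 51 degrees past the slots' middle, is a hard stop (walls the other way): turning takes under 0.15 N m, a rise of 0.2 N m is the stop. From 47 degrees the spring, if let, lifts the carrier 3.5 mm into its lock, flange 5.5 mm above the rim
- rack: fuse rack, fixed: blue plastic block 76 (x) x 170 (y) x 46 mm high with two round wells 39 mm dia, 40 mm deep, at y = -45 and +45 mm. Origin: centre of the underside, z up. The carrier stands in one well, the spare fuse in the other
- spare_fuse: bystander: bare cartridge fuse, white ceramic with steel ends, 22 mm dia x 58 mm, standing loose in the rack's other well. Origin: centre of its lower end
- multimeter: bystander: yellow and black multimeter lying face up, 180 x 88 x 40 mm, loose. Origin: centre of the underside
- screwdriver: bystander: screwdriver lying on the bench beyond the rack, 150 mm long, loose. Origin: middle of its underside
There are look-alikes about, which are no part of the job. There is more than one size of the carrier; the one meant has the size given above.

How it is judged:
By the outcome, as a careful person would: the job done as asked, in the order asked, and still so for the second after the job is handed in, with the robot touching nothing.
It also fails if it takes over 67 s, if anything falls off the work surface, if the arm or the gripper's body presses on something with over 40 N, if the wrist force passes 120 N, or if a joint passes its speed limit or range.

## Working session

There is one attempt and no reset: what is moved stays moved. The work goes in short steps, Python scripts to look and compute and a shell command to move; the robot and the scene stay as the last step left them, time stands still between calls to the robot, and variables do not carry over. Pictures are saved under pics/ and viewed, at most 10 in all, crops included, and the job is handed in when it is done.

```bash
ls; mkdir -p pics; python3 - <<'E'
from plant import env
import cv2
s=env.get_state();print(s)
for n in("top","side"):
    c=env.read_camera(n);cv2.imwrite(f"pics/{n}0.png",c["color"][:,:,::-1]);print(n,{k:v for k,v in c.items() if k!="color"})
E
```

```text
pics
{'time': 0.0, 'joint_positions': array([-7.87811837e+01,  1.58466844e+01,  8.62920862e+01, -9.42101869e-06,
        7.79637682e+01, -6.93375122e+00]), 'dq': array([-0.04658622, -0.02859562, -0.01720546, -0.06970744, -0.09466663,
        0.02595762]), 'joint_torque': array([ 4.74308217e-04, -4.04581690e+01, -2.37228101e+01,  7.01468415e-02,
        3.43248923e-02, -1.23226923e-04]), 'tcp_pos': array([ 0.17901647, -0.5458351 ,  0.20463589]), 'ee_rot': array([-1.79898210e+02, -1.23695058e-02,  1.81525586e+01]), 'wrist_force': array([ 0.07494133, -0.14319974, -0.65636846]), 'wrist_torque': array([ 0.0212456 , -0.00020032, -0.04448927]), 'grip_force': 0.0, 'grip_width': 0.09398220531589158}
top {'fx': 552.7433345561539, 'fy': 552.7433345561539, 'cx': 328.62143735042383, 'cy': 230.76351739277058, 'D': array([-0.14417042,  0.        ,  0.        ,  0.        ,  0.        ]), 'R': array([[ 2.29904319e-02, -9.99731656e-01,  2.83816479e-03],
       [-9.91898862e-01, -2.31648865e-02, -1.24900101e-01],
       [ 1.24932330e-01,  5.63348340e-05, -9.92165263e-01]]), 't': array([-0.06064225,  0.59080391,  0.90511472])}
side {'fx': 462.13933199894177, 'fy': 462.13933199894177, 'cx': 320.34399799587936, 'cy': 238.45558913390076, 'D': array([-0.10359908,  0.        ,  0.        ,  0.        ,  0.        ]), 'R': array([[ 0.99880698, -0.0487651 , -0.00256513],
       [-0.03123166, -0.59754087, -0.80122999],
       [ 0.03753929,  0.80035422, -0.598351  ]]), 't': array([-0.58984483,  0.07825801,  0.84679712])}
```

View pics/top0.png

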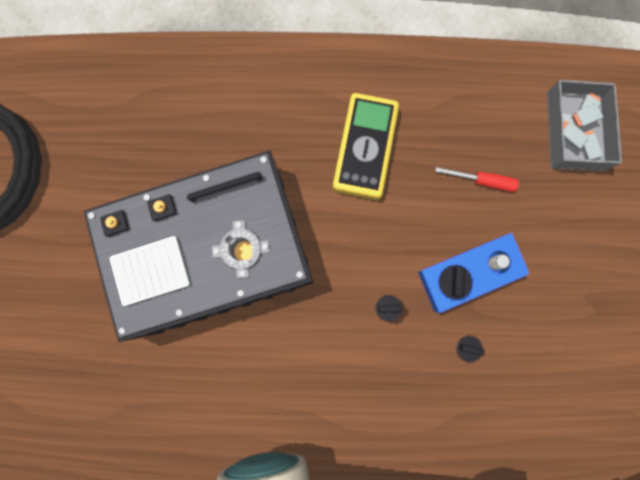

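View pics/side0.png

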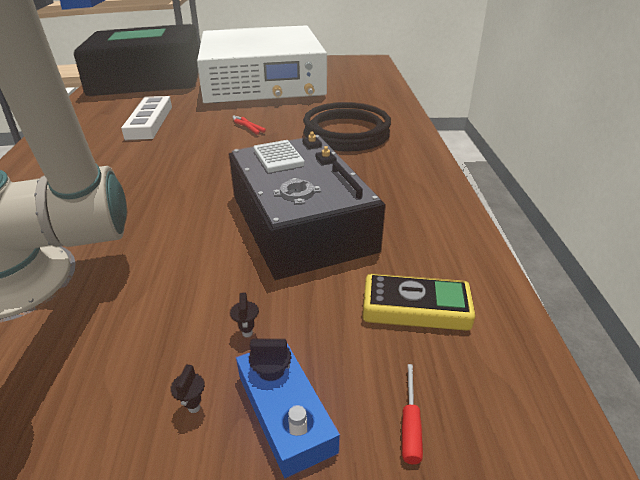

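Candidates for the carrier: rack well at top-view (456,282), and standing on the bench at (389,308) and (470,348). The one in the rack fits: it stands in a well and is larger. I'll confirm that in an enlarged crop and measure at the same time.

```bash
cat > h.py <<'E'
from plant import env
import numpy as np, cv2
def K(c): return np.array([[c["fx"],0,c["cx"]],[0,c["fy"],c["cy"]],[0,0,1]])
def ray(c,uv,z):
    n=cv2.undistortPoints(np.array(uv,float).reshape(-1,1,2),K(c),c["D"]).reshape(-1,2)
    d=np.c_[n,np.ones(len(n))]@c["R"]; o=-c["R"].T@c["t"]
    return o+d*((z-o[2])/d[:,2])[:,None]
def px(c,X):
    return cv2.projectPoints(np.array(X,float).reshape(-1,3),cv2.Rodrigues(c["R"])[0],c["t"],K(c),c["D"])[0].reshape(-1,2)
E
python3 - <<'E'
from h import *
t=env.read_camera("top");s=env.read_camera("side")
def big(m): return max(cv2.findContours(m.astype(np.uint8),0,2)[0],key=cv2.contourArea)
for c,n in((t,"top"),(s,"side")):
    im=c["color"].astype(int)
    m=(im[:,:,2]>im[:,:,0]+60)&(im[:,:,2]>120)
    b=big(m);r=cv2.minAreaRect(cv2.convexHull(b))
    print(n,r,[np.round(p,3) for p in ray(c,cv2.boxPoints(r),.046)] if n=="top" else '')
# lid corners screws, top
im=t["color"];g=im.astype(int).sum(2)
# crops
A=cv2.resize(t["color"][215:285,200:280],(400,350),interpolation=cv2.INTER_CUBIC)
B=cv2.resize(t["color"][255:325,420:500],(400,350),interpolation=cv2.INTER_CUBIC)
C=cv2.resize(s["color"][165:215,265:329],(400,250)[:2],interpolation=cv2.INTER_CUBIC)
D=cv2.resize(s["color"][285:420,165:381],(400,250),interpolation=cv2.INTER_CUBIC)
o=np.vstack([np.hstack([A,B]),np.hstack([C,D])]);cv2.imwrite("pics/crop1.png",o[:,:,::-1])
print("wing top z.096",ray(t,[[456,282]],.096), "small", ray(t,[[389,308],[470,348]],.08))
print("socket rim",ray(t,[[240,249]],.130))
E
```

```text
top ((474.3534851074219, 272.49139404296875), (46.351173400878906, 100.05551147460938), 66.80140686035156) [array([ 0.526, -0.201,  0.046]), array([ 0.597, -0.361,  0.046]), array([ 0.524, -0.392,  0.046]), array([ 0.456, -0.232,  0.046])]
side ((286.7707214355469, 396.3365783691406), (113.98382568359375, 63.27778625488281), 65.224853515625) 
wing top z.096 [[ 0.50707405 -0.25184674  0.096     ]] small [[ 0.46392122 -0.14676221  0.08      ]
 [ 0.40164291 -0.27903955  0.08      ]]
socket rim [[0.54898939 0.08833612 0.13      ]]
```

View pics/crop1.png

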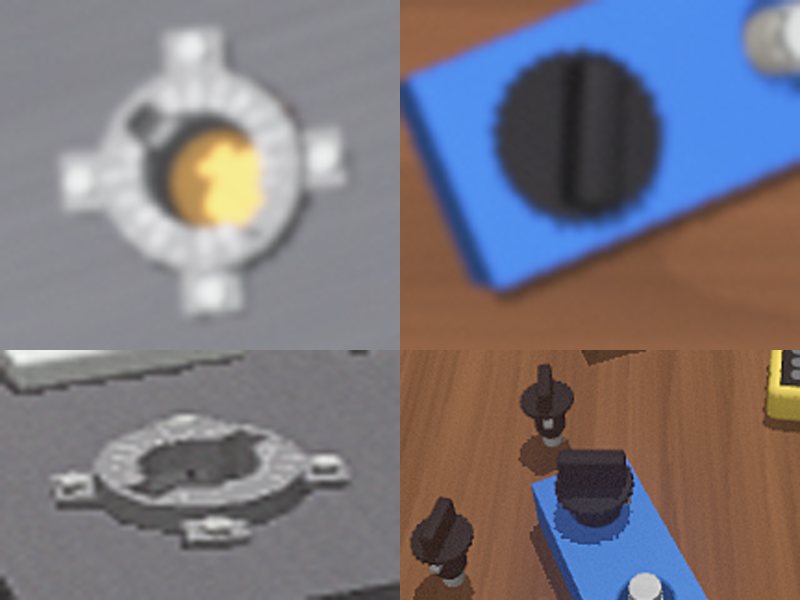

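The top-left crop shows the grey socket ring centred at about top px (240.6,249.2). One slot is visible at upper left (229,239.4). The side crop shows both slots, at about (305,182.4) and (289.8,193). The top-right crop confirms the carrier in the well: a big ribbed flange centred at (456,282) with its wing nearly upright in the image. The two on the bench are visibly smaller.

```bash
python3 - <<'E'
from h import *
t=env.read_camera("top");s=env.read_camera("side")
g=t["color"].astype(int)
def circ(X): 
    A=np.c_[2*X[:,:2],np.ones(len(X))];p=np.linalg.lstsq(A,(X[:,:2]**2).sum(1),rcond=None)[0]
    return p[:2],np.sqrt(p[2]+p[:2]@p[:2])
# carrier flange dark blob in rack
def darkblob(c,box,th):
    x0,y0,x1,y1=box;m=(c["color"][y0:y1,x0:x1].max(2)<th).astype(np.uint8)
    b=max(cv2.findContours(m,0,1)[0],key=cv2.contourArea).reshape(-1,2)+[x0,y0];return b
b=darkblob(t,(436,262,478,303),90); print("flange",b.min(0),b.max(0),circ(ray(t,b,.071)))
for z in(.0675,.073): print(z,circ(ray(t,b,z)))
# wing top corners in top view: bright strip
r=t["color"][258:308,436:476].astype(float).mean(2)
for y in range(8,46,4): print(y+258,np.round(r[y,10:34]).astype(int))
ss=ray(s,[[251.4,339],[286.5,340]],.102);print("side wing",ss,np.degrees(np.arctan2(*(ss[1]-ss[0])[[1,0]])))
# socket ring: bright mask
m=(t["color"].min(2)>125).astype(np.uint8)[222:278,210:272]
b=max(cv2.findContours(m,0,1)[0],key=cv2.contourArea).reshape(-1,2)+[210,222]
X=ray(t,b,.13);c0=np.array([.549,.088])
for i in range(6):
    d=np.linalg.norm(X[:,:2]-c0,axis=1);k=(d<.0335)&(d>.026);c0,rr=circ(X[k])
print("rim",c0,rr,k.sum())
a=ray(t,[[229,239.4]],.13)[0,:2]-c0;print("slot top",np.degrees(np.arctan2(a[1],a[0])),np.linalg.norm(a))
q=ray(s,[[305,182.4],[289.8,193]],.13);print("side slots",q,q.mean(0)[:2]-c0,np.degrees(np.arctan2(*(q[0]-q[1])[[1,0]])),np.linalg.norm(q[0]-q[1]))
# lid
P=ray(t,[[91,215],[263,159],[299,275],[122,331]],.12);print("screws",P.round(3))
for i,j in((1,0),(2,3)):print(np.degrees(np.arctan2(*(P[j]-P[i])[[1,0]]))-90)
E
```

```text
flange [440 266] [470 297] (array([ 0.50846987, -0.25650414]), np.float64(0.025441250415940087))
0.0675 (array([ 0.50860248, -0.25731802]), np.float64(0.02554008023234628))
0.073 (array([ 0.5083941 , -0.25603907]), np.float64(0.025384776235135628))
266 [137 120 104  96  85  72  66  67  65  58  54  61  67  70  70  83 105 123
 136 144 150 152 153 152]
270 [ 58  58  56  58  57  56  50  39  33  32  43  56  63  64  60  58  53  51
  50  59  75  92 116 139]
274 [59 58 58 58 57 53 46 36 33 36 48 57 63 61 59 56 54 48 46 51 56 54 59 70]
278 [57 58 58 59 58 54 44 34 33 38 49 58 62 61 57 55 51 47 49 52 54 57 55 57]
282 [58 60 59 58 57 52 42 33 34 40 51 60 61 60 57 53 51 47 46 53 55 56 55 56]
286 [59 58 59 59 58 53 42 36 33 43 53 59 59 60 55 55 52 48 47 54 55 56 56 56]
290 [60 60 59 59 57 49 38 32 34 43 53 58 59 58 55 54 50 48 49 53 56 58 59 67]
294 [ 64  59  61  59  57  52  41  35  35  41  49  54  55  53  51  49  48  46
  52  61  67  79 100 124]
298 [138 130 125 115  98  83  78  73  69  68  69  66  66  68  77  84  88  92
 105 124 139 144 146 144]
302 [156 154 155 155 153 152 151 153 152 151 150 152 150 146 144 141 133 120
 107  98  87  76  68  67]
side wing [[ 0.48788378 -0.25219202  0.102     ]
 [ 0.53400299 -0.25594769  0.102     ]] -4.655554594995426
rim [0. 0.] 0.0 0
slot top 10.65629538415494 0.5732718268777882
side slots [[0.56689219 0.10475714 0.13      ]
 [0.53829847 0.06752681 0.13      ]] [0.55259533 0.08614198] 52.474942119580156 0.04694357051309453
screws [[ 0.598  0.334  0.12 ]
 [ 0.694  0.06   0.12 ]
 [ 0.512 -0.003  0.12 ]
 [ 0.417  0.271  0.12 ]]
19.20991149854511
19.137069215384287
```

```bash
R1='{"dx":13.5,"dy":-5.7}'
python3 -m creep '[{"dx":3.5,"dy":-1.5},{"dx":7,"dy":-3},{"dx":10.5,"dy":-4.4},{"dx":14,"dy":-5.9},{"dx":17,"dy":-7.2}]' 
python3 -m creep '[{"dx":3.5,"dy":-1.5},{"dx":7,"dy":-3},{"dx":10.5,"dy":-4.4},{"dx":14,"dy":-5.9},{"dx":17,"dy":-7.2}]'
python3 -m creep '[{"dx":3.4,"dy":-1.4,"rz":0.12},{"dx":6.45,"dy":-2.75,"rz":0.24},{"dx":6.45,"dy":-2.75,"rz":0.36},{"dx":6.45,"dy":-2.75,"rz":0.37},{"dx":6.45,"dy":-2.75,"rz":0.37}]'
python3 - <<'E'
from h import *
t=env.read_camera("top");s=env.read_camera("side")
im=t["color"].astype(int)
e=ray(t,[[456.2,270],[455.1,290],[463.5,270],[462.7,290],[459.7,281]],.102);print(e.round(4))
# socket rim
roi=t["color"][215:285,200:280];g=roi.min(2)
print(np.percentile(g,[50,80,90,95]))
for th in(130,145,160):
    p=np.argwhere(g>th)[:,::-1]+[200,215];X=ray(t,p,.13)[:,:2]
    c=np.array([.549,.088])
    h=cv2.convexHull(p.astype(np.int32)).reshape(-1,2)
    # outermost ring point per angle, excluding ears
    for i in range(8):
        d=X-c;r=np.hypot(*d.T);k=(r>.0225)&(r<.0315);c=.5*(X[k].max(0)+X[k].min(0)) if i<0 else X[k].mean(0)
    print(th,c,k.sum())
cv2.imwrite("pics/s1.png",np.vstack([cv2.resize(s["color"][165:465,150:450],(600,600))])[:,:,::-1])
E
```

```text
[[ 0.5259 -0.2508  0.102 ]
 [ 0.4942 -0.249   0.102 ]
 [ 0.5261 -0.2626  0.102 ]
 [ 0.4944 -0.2612  0.102 ]
 [ 0.5085 -0.2564  0.102 ]]
[137. 164. 198. 209.]
130 [0.54860648 0.08768171] 586
145 [0.54907412 0.08793939] 582
160 [0.54927367 0.08861678] 570$[0]: bad value
$[0]: bad value
$[0]: bad value
```

View pics/s1.png

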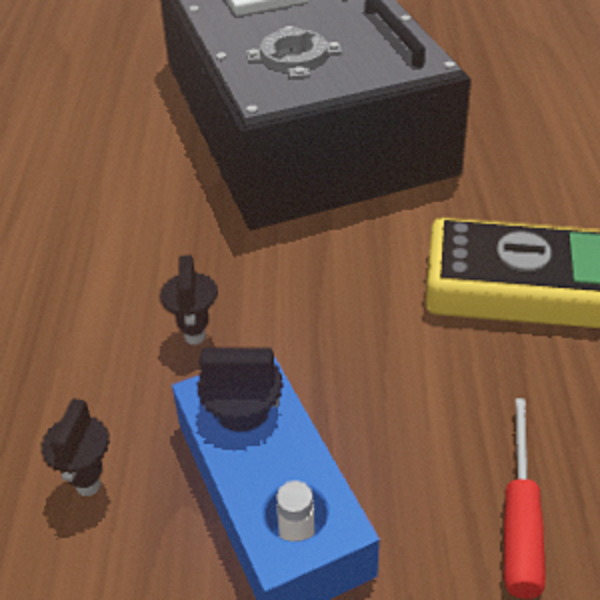

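The picture shows the scene unchanged: carrier wing at crop (238,365), socket at (293,48). The rows were refused, probably because every key is needed.

```bash

python3 -m creep '[{"dx":3.5,"dy":-1.5,"dz":0,"rx":0,"ry":0,"rz":0,"gripper":9.4},{"dx":7,"dy":-3,"dz":0,"rx":0,"ry":0,"rz":0,"gripper":9.4},{"dx":10.5,"dy":-4.4,"dz":0,"rx":0,"ry":0,"rz":0,"gripper":9.4},{"dx":14,"dy":-5.9,"dz":0,"rx":0,"ry":0,"rz":0,"gripper":9.4},{"dx":17,"dy":-7.2,"dz":0,"rx":0,"ry":0,"rz":0,"gripper":9.4}]'
```

```text
time: 0.82
tcp_pos: [0.3196, -0.4233, 0.2056]
ee_rot: [180.0, -0.0, 18.2]
wrist_force: [1.1, -0.1, 0.2]
grip_width: 0.0938
grip_force: 0.0
```

```bash

python3 -m creep '[{"dx":3.5,"dy":-1.5,"dz":0,"rx":0,"ry":0,"rz":0,"gripper":9.4},{"dx":7,"dy":-3,"dz":0,"rx":0,"ry":0,"rz":0,"gripper":9.4},{"dx":10.5,"dy":-4.5,"dz":0,"rx":0,"ry":0,"rz":0,"gripper":9.4},{"dx":14,"dy":-6,"dz":0,"rx":0,"ry":0,"rz":0,"gripper":9.4},{"dx":16,"dy":-6.9,"dz":0,"rx":0,"ry":0,"rz":0,"gripper":9.4}]'
python3 -m creep '[{"dx":3.5,"dy":-1.5,"dz":0,"rx":0,"ry":0,"rz":0.1,"gripper":9.4},{"dx":7.25,"dy":-3.1,"dz":0,"rx":0,"ry":0,"rz":0.2,"gripper":9.4},{"dx":7.25,"dy":-3.1,"dz":0,"rx":0,"ry":0,"rz":0.3,"gripper":9.4},{"dx":7.25,"dy":-3.1,"dz":0,"rx":0,"ry":0,"rz":0.37,"gripper":9.4},{"dx":7.25,"dy":-3.1,"dz":0,"rx":0,"ry":0,"rz":0.37,"gripper":9.4}]'
```

```text
time: 1.23
tcp_pos: [0.4513, -0.3069, 0.2057]
ee_rot: [-180.0, -0.1, 18.3]
wrist_force: [-0.3, 0.5, -0.3]
grip_width: 0.0939
grip_force: 0.0
time: 1.65
tcp_pos: [0.5086, -0.2567, 0.2053]
ee_rot: [180.0, 0.0, -3.0]
wrist_force: [-0.1, -0.1, -0.3]
grip_width: 0.0943
grip_force: 0.0
```

```bash

python3 -m creep '[{"dx":0,"dy":0,"dz":3,"rx":0,"ry":0,"rz":0,"gripper":7},{"dx":0,"dy":0,"dz":6,"rx":0,"ry":0,"rz":0,"gripper":6},{"dx":0,"dy":0,"dz":9,"rx":0,"ry":0,"rz":0,"gripper":6},{"dx":0,"dy":0,"dz":11.5,"rx":0,"ry":0,"rz":0,"gripper":6},{"dx":0,"dy":0,"dz":12.8,"rx":0,"ry":0,"rz":0,"gripper":6}]' 50
python3 -m creep '[{"dx":0,"dy":0,"dz":0,"rx":0,"ry":0,"rz":0,"gripper":4},{"dx":0,"dy":0,"dz":0,"rx":0,"ry":0,"rz":0,"gripper":3},{"dx":0,"dy":0,"dz":0,"rx":0,"ry":0,"rz":0,"gripper":2},{"dx":0,"dy":0,"dz":0,"rx":0,"ry":0,"rz":0,"gripper":1},{"dx":0,"dy":0,"dz":0,"rx":0,"ry":0,"rz":0,"gripper":0.5}]' 50
python3 -m creep '[{"dx":0,"dy":0,"dz":0,"rx":0,"ry":0,"rz":0,"gripper":0.5},{"dx":0,"dy":0,"dz":0,"rx":0,"ry":0,"rz":0,"gripper":0.5},{"dx":0,"dy":0,"dz":0,"rx":0,"ry":0,"rz":0,"gripper":0.5},{"dx":0,"dy":0,"dz":0,"rx":0,"ry":0,"rz":0,"gripper":0.5},{"dx":0,"dy":0,"dz":0,"rx":0,"ry":0,"rz":0,"gripper":0.5}]' 50
```

```text
time: 2.07
tcp_pos: [0.5058, -0.2568, 0.0744]
ee_rot: [-179.9, 0.2, -3.0]
wrist_force: [-0.1, 0.4, -0.2]
grip_width: 0.0642
grip_force: 0.0
time: 2.48
tcp_pos: [0.5089, -0.2583, 0.0789]
ee_rot: [179.9, -0.1, -3.0]
wrist_force: [-0.4, 0.8, -0.9]
grip_width: 0.0308
grip_force: 0.0
time: 2.9
tcp_pos: [0.5083, -0.2577, 0.078]
ee_rot: [180.0, -0.0, -3.0]
wrist_force: [-1.4, -0.8, 3.3]
grip_width: 0.0138
grip_force: 50.0
```

```bash

python3 -m creep '[{"dx":0,"dy":0,"dz":-1,"rx":0,"ry":0,"rz":0,"gripper":0.5},{"dx":0,"dy":0,"dz":-2.5,"rx":0,"ry":0,"rz":0,"gripper":0.5},{"dx":0,"dy":0,"dz":-5,"rx":0,"ry":0,"rz":0,"gripper":0.5},{"dx":0,"dy":0,"dz":-8,"rx":0,"ry":0,"rz":0,"gripper":0.5},{"dx":0,"dy":0,"dz":-11,"rx":0,"ry":0,"rz":0,"gripper":0.5}]' 50
python3 -m creep '[{"dx":0,"dy":0,"dz":-3,"rx":0,"ry":0,"rz":0,"gripper":0.5},{"dx":0,"dy":0,"dz":-6,"rx":0,"ry":0,"rz":0,"gripper":0.5},{"dx":0,"dy":0,"dz":-6,"rx":0,"ry":0,"rz":0,"gripper":0.5},{"dx":0,"dy":0,"dz":-6,"rx":0,"ry":0,"rz":0,"gripper":0.5},{"dx":0,"dy":0,"dz":-6,"rx":0,"ry":0,"rz":0,"gripper":0.5}]' 50
python3 - <<'E'
from h import *
s=env.read_camera("side");st=env.get_state();p=st["tcp_pos"];print(p,st["wrist_force"],st["grip_width"])
u=px(s,p)[0];print(u)
x,y=int(u[0]),int(u[1])
cv2.imwrite("pics/s2.png",cv2.resize(s["color"][max(y-70,0):y+110,x-120:x+120],(800,600),interpolation=cv2.INTER_CUBIC)[:,:,::-1]);print(x-120,max(y-70,0))
E
```

```text
time: 3.32
tcp_pos: [0.5071, -0.257, 0.1879]
ee_rot: [-179.9, 0.1, -3.0]
wrist_force: [1.0, -0.6, -2.2]
grip_width: 0.0135
grip_force: 50.0
time: 3.73
tcp_pos: [0.507, -0.257, 0.246]
ee_rot: [-179.9, 0.1, -3.0]
wrist_force: [-0.5, -0.3, -2.7]
grip_width: 0.0138
grip_force: 50.0
[ 0.50675657 -0.25679302  0.24530125] [-0.61758615  0.49681504 -2.09383017] 0.013618444170195696
[255.86863646 255.81624896]
135 185
```

View pics/s2.png

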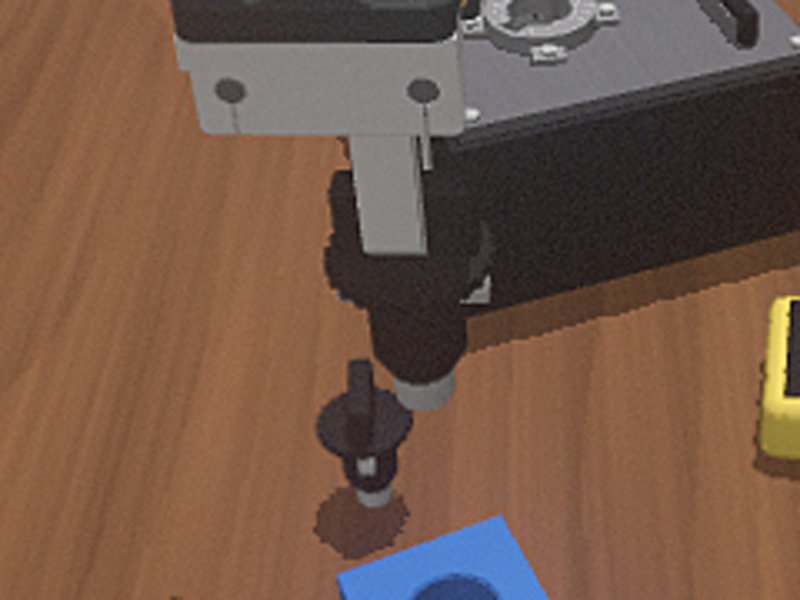

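The carrier is held by the wing, with its lower end at about crop (426,395). It looks slightly offset to +x of the fingers, so I'll work that out from the pixels.

```bash
python3 - <<'E'
from h import *
s=env.read_camera("side");st=env.get_state();p=st["tcp_pos"]
for n,d in(("tip",0),("flangetop",-.005),("flangeund",-.0105),("sleevemid",-.03),("conetop",-.048),("end14",-.058),("end",-.072)):
    q=np.array([p+[o,0,d] for o in(-.028,-.017,-.011,0,.011,.017,.028)]);print(n,((px(s,q)-[135,185])*3.3333).round()[:, :].tolist())
st=env.get_state();print(st["wrist_torque"],st["wrist_force"])
E
```

```text
tip [[319.0, 239.0], [352.0, 238.0], [370.0, 238.0], [403.0, 236.0], [436.0, 235.0], [454.0, 235.0], [487.0, 234.0]]
flangetop [[321.0, 251.0], [354.0, 250.0], [371.0, 249.0], [404.0, 248.0], [437.0, 247.0], [455.0, 246.0], [487.0, 245.0]]
flangeund [[323.0, 263.0], [355.0, 262.0], [373.0, 262.0], [406.0, 261.0], [438.0, 260.0], [456.0, 259.0], [488.0, 258.0]]
sleevemid [[330.0, 307.0], [361.0, 306.0], [379.0, 305.0], [410.0, 304.0], [442.0, 303.0], [460.0, 302.0], [491.0, 301.0]]
conetop [[336.0, 345.0], [367.0, 344.0], [384.0, 343.0], [415.0, 342.0], [446.0, 341.0], [463.0, 341.0], [494.0, 340.0]]
end14 [[339.0, 365.0], [370.0, 364.0], [386.0, 364.0], [417.0, 363.0], [448.0, 362.0], [465.0, 361.0], [496.0, 360.0]]
end [[343.0, 393.0], [373.0, 392.0], [390.0, 392.0], [420.0, 391.0], [451.0, 390.0], [467.0, 389.0], [498.0, 388.0]]
[-0.01346719  0.00460605 -0.01234407] [ 0.07114089 -0.21098151 -2.0068759 ]
```

```bash

python3 -m creep '[{"dx":0.2,"dy":-2.5,"dz":0,"rx":0,"ry":0,"rz":0,"gripper":0.5},{"dx":0.4,"dy":-6,"dz":0,"rx":0,"ry":0,"rz":0,"gripper":0.5},{"dx":0.7,"dy":-9.5,"dz":0,"rx":0,"ry":0,"rz":0,"gripper":0.5},{"dx":1,"dy":-13,"dz":0,"rx":0,"ry":0,"rz":0,"gripper":0.5},{"dx":1.25,"dy":-16.5,"dz":0,"rx":0,"ry":0,"rz":0,"gripper":0.5}]' 50
python3 -m creep '[{"dx":0.2,"dy":-3.5,"dz":0,"rx":0,"ry":0,"rz":0,"gripper":0.5},{"dx":0.4,"dy":-7,"dz":0,"rx":0,"ry":0,"rz":-0.1,"gripper":0.5},{"dx":0.7,"dy":-10.5,"dz":0,"rx":0,"ry":0,"rz":-0.2,"gripper":0.5},{"dx":1,"dy":-14,"dz":0,"rx":0,"ry":0,"rz":-0.3,"gripper":0.5},{"dx":1.3,"dy":-18,"dz":0,"rx":0,"ry":0,"rz":-0.4,"gripper":0.5}]' 50
python3 -m creep '[{"dx":0,"dy":0,"dz":0,"rx":0,"ry":0,"rz":-0.12,"gripper":0.5},{"dx":0,"dy":0,"dz":0,"rx":0,"ry":0,"rz":-0.24,"gripper":0.5},{"dx":0,"dy":0,"dz":0,"rx":0,"ry":0,"rz":-0.36,"gripper":0.5},{"dx":0,"dy":0,"dz":0,"rx":0,"ry":0,"rz":-0.48,"gripper":0.5},{"dx":0,"dy":0,"dz":0,"rx":0,"ry":0,"rz":-0.56,"gripper":0.5}]' 50
python3 -m creep '[{"dx":0,"dy":0,"dz":0.5,"rx":0,"ry":0,"rz":0,"gripper":0.5},{"dx":0,"dy":0,"dz":1,"rx":0,"ry":0,"rz":0,"gripper":0.5},{"dx":0,"dy":0,"dz":1.5,"rx":0,"ry":0,"rz":0,"gripper":0.5},{"dx":0,"dy":0,"dz":2,"rx":0,"ry":0,"rz":0,"gripper":0.5},{"dx":0,"dy":0,"dz":2,"rx":0,"ry":0,"rz":0,"gripper":0.5}]' 50
python3 - <<'E'
from h import *
s=env.read_camera("side");st=env.get_state();p=st["tcp_pos"];print(p,st["ee_rot"],st["wrist_force"],st["grip_width"])
u=px(s,p)[0];x,y=int(u[0]),int(u[1]);print(u,x-80,y-40)
cv2.imwrite("pics/s3.png",cv2.resize(s["color"][y-40:y+80,x-80:x+80],(800,600),interpolation=cv2.INTER_CUBIC)[:,:,::-1])
f=lambda q:((px(s,q)-[x-80,y-40])*5).round().tolist()
print("rim",f([[.549,.088,.13],[.549-.031,.088,.13],[.58,.088,.13],[.549,.057,.13],[.549,.119,.13]]))
print("end axis",f([p-[0,0,.072]]),f([p-[0,0,.072]+[.011,0,0]]),f([p-[0,0,.035]]),f([p-[0,0,.0105]]))
E
```

```text
time: 4.25
tcp_pos: [0.5283, -0.0918, 0.2454]
ee_rot: [-179.9, 0.2, -3.1]
wrist_force: [1.8, 0.2, -2.4]
grip_width: 0.0137
grip_force: 50.0
time: 4.67
tcp_pos: [0.5508, 0.0866, 0.2455]
ee_rot: [-180.0, 0.2, 20.1]
wrist_force: [0.5, 0.8, -3.1]
grip_width: 0.0139
grip_force: 50.0
time: 5.08
tcp_pos: [0.5507, 0.0858, 0.2452]
ee_rot: [-179.8, 0.2, 52.3]
wrist_force: [-0.4, 0.5, -2.6]
grip_width: 0.0135
grip_force: 50.0
time: 5.5
tcp_pos: [0.5508, 0.0854, 0.2255]
ee_rot: [-179.9, 0.1, 51.9]
wrist_force: [-0.5, 0.1, -2.7]
grip_width: 0.0137
grip_force: 50.0
[0.55115824 0.08548727 0.22628469] [-1.79902338e+02  8.55009097e-02  5.19135154e+01] [ 0.05163013  0.34908588 -3.17464854] 0.013578758467615307
[295.01743513 140.03831127] 215 100
rim [[403.0, 436.0], [320.0, 438.0], [486.0, 433.0], [403.0, 479.0], [403.0, 395.0]]
end axis [[407.0, 382.0]] [[437.0, 381.0]] [[403.0, 291.0]] [[401.0, 228.0]]
```

View pics/s3.png

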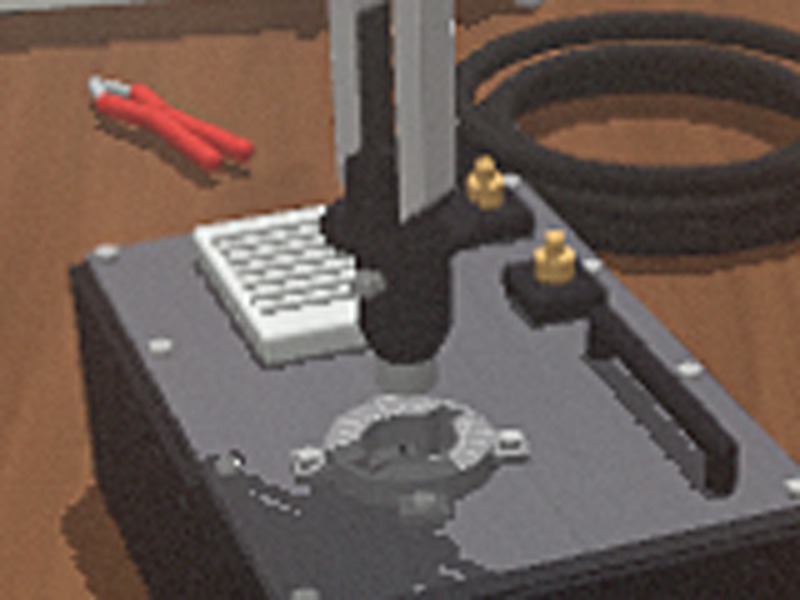

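The side view shows the rim centre at crop (412,437), the carrier's lower end at (408,385) directly above it, and the slot notches at (455,412) and (370,462), so about 48-52 deg. The target needs roughly +1 mm in x and +1.7 mm in y.

```bash

python3 -m creep '[{"dx":0.2,"dy":0,"dz":0.5,"rx":0,"ry":0,"rz":0,"gripper":0.5},{"dx":0.2,"dy":0,"dz":1.2,"rx":0,"ry":0,"rz":0,"gripper":0.5},{"dx":0.2,"dy":0,"dz":2,"rx":0,"ry":0,"rz":0,"gripper":0.5},{"dx":0.2,"dy":0,"dz":2.6,"rx":0,"ry":0,"rz":0,"gripper":0.5},{"dx":0.2,"dy":0,"dz":2.8,"rx":0,"ry":0,"rz":0,"gripper":0.5}]' 50
python3 -m creep '[{"dx":0,"dy":0,"dz":0.2,"rx":0,"ry":0,"rz":0,"gripper":0.5},{"dx":0,"dy":0,"dz":0.4,"rx":0,"ry":0,"rz":0,"gripper":0.5},{"dx":0,"dy":0,"dz":0.6,"rx":0,"ry":0,"rz":0,"gripper":0.5},{"dx":0,"dy":0,"dz":0.8,"rx":0,"ry":0,"rz":0,"gripper":0.5},{"dx":0,"dy":0,"dz":1,"rx":0,"ry":0,"rz":0,"gripper":0.5}]' 50
python3 -m creep '[{"dx":0,"dy":0,"dz":0.2,"rx":0,"ry":0,"rz":0,"gripper":0.5},{"dx":0,"dy":0,"dz":0.4,"rx":0,"ry":0,"rz":0,"gripper":0.5},{"dx":0,"dy":0,"dz":0.6,"rx":0,"ry":0,"rz":0,"gripper":0.5},{"dx":0,"dy":0,"dz":0.8,"rx":0,"ry":0,"rz":0,"gripper":0.5},{"dx":0,"dy":0,"dz":0.8,"rx":0,"ry":0,"rz":0,"gripper":0.5}]' 50
```

```text
time: 5.97
tcp_pos: [0.5521, 0.0871, 0.1978]
ee_rot: [-179.9, 0.1, 52.0]
wrist_force: [-0.3, 0.3, -2.5]
grip_width: 0.0134
grip_force: 50.0
time: 6.38
tcp_pos: [0.5532, 0.0871, 0.1895]
ee_rot: [180.0, -0.0, 52.0]
wrist_force: [-0.1, 0.1, -3.1]
grip_width: 0.0139
grip_force: 50.0
time: 6.8
tcp_pos: [0.5528, 0.0871, 0.1809]
ee_rot: [-180.0, 0.0, 52.0]
wrist_force: [-0.1, 0.3, -2.7]
grip_width: 0.0135
grip_force: 50.0
```

```bash

python3 -m creep '[{"dx":0,"dy":0,"dz":0.2,"rx":0,"ry":0,"rz":0,"gripper":0.5},{"dx":0,"dy":0,"dz":0.4,"rx":0,"ry":0,"rz":0,"gripper":0.5},{"dx":0,"dy":0,"dz":0.6,"rx":0,"ry":0,"rz":0,"gripper":0.5},{"dx":0,"dy":0,"dz":0.8,"rx":0,"ry":0,"rz":0,"gripper":0.5},{"dx":0,"dy":0,"dz":0.8,"rx":0,"ry":0,"rz":0,"gripper":0.5}]' 50
python3 -m creep '[{"dx":0,"dy":0,"dz":0.2,"rx":0,"ry":0,"rz":0,"gripper":0.5},{"dx":0,"dy":0,"dz":0.4,"rx":0,"ry":0,"rz":0,"gripper":0.5},{"dx":0,"dy":0,"dz":0.6,"rx":0,"ry":0,"rz":0,"gripper":0.5},{"dx":0,"dy":0,"dz":0.8,"rx":0,"ry":0,"rz":0,"gripper":0.5},{"dx":0,"dy":0,"dz":0.8,"rx":0,"ry":0,"rz":0,"gripper":0.5}]' 50
```

```text
time: 7.22
tcp_pos: [0.5521, 0.0869, 0.1727]
ee_rot: [-179.9, 0.1, 52.0]
wrist_force: [-1.4, -0.9, -3.0]
grip_width: 0.0138
grip_force: 50.0
time: 7.63
tcp_pos: [0.5522, 0.0869, 0.1648]
ee_rot: [-179.9, 0.1, 52.0]
wrist_force: [-4.3, -2.3, -2.6]
grip_width: 0.0138
grip_force: 50.0
```

```bash

python3 -m creep '[{"dx":-0.05,"dy":-0.02,"dz":0,"rx":0,"ry":0,"rz":0,"gripper":0.5},{"dx":-0.05,"dy":-0.02,"dz":0.1,"rx":0,"ry":0,"rz":0,"gripper":0.5},{"dx":-0.05,"dy":-0.02,"dz":0.2,"rx":0,"ry":0,"rz":0,"gripper":0.5},{"dx":-0.05,"dy":-0.02,"dz":0.3,"rx":0,"ry":0,"rz":0,"gripper":0.5},{"dx":-0.05,"dy":-0.02,"dz":0.4,"rx":0,"ry":0,"rz":0,"gripper":0.5}]' 50
python3 -m creep '[{"dx":0,"dy":0,"dz":0.05,"rx":0,"ry":0,"rz":0,"gripper":0.5},{"dx":0,"dy":0,"dz":0.1,"rx":0,"ry":0,"rz":0,"gripper":0.5},{"dx":0,"dy":0,"dz":0.15,"rx":0,"ry":0,"rz":0,"gripper":0.5},{"dx":0,"dy":0,"dz":0.2,"rx":0,"ry":0,"rz":0,"gripper":0.5},{"dx":0,"dy":0,"dz":0.2,"rx":0,"ry":0,"rz":0,"gripper":0.5}]' 50
python3 -c "
from plant import env
s=env.get_state();print(s['wrist_torque'],s['wrist_force'],s['tcp_pos'])"
```

```text
time: 8.05
tcp_pos: [0.5521, 0.0868, 0.1616]
ee_rot: [-180.0, 0.0, 52.0]
wrist_force: [-4.3, -1.1, 0.1]
grip_width: 0.0134
grip_force: 50.0
time: 8.47
tcp_pos: [0.5522, 0.0868, 0.1596]
ee_rot: [-180.0, 0.0, 52.0]
wrist_force: [-4.4, -2.2, -1.6]
grip_width: 0.014
grip_force: 50.0
[-0.41491722  1.07504006  0.03762673] [-4.40655675 -2.17725227 -1.63641125] [0.55216972 0.08681057 0.15955636]
```

```bash

python3 -m creep '[{"dx":-0.05,"dy":-0.02,"dz":0,"rx":0,"ry":0,"rz":0,"gripper":0.5},{"dx":-0.1,"dy":-0.04,"dz":0,"rx":0,"ry":0,"rz":0,"gripper":0.5},{"dx":-0.1,"dy":-0.04,"dz":0,"rx":0,"ry":0,"rz":0,"gripper":0.5},{"dx":-0.1,"dy":-0.04,"dz":0,"rx":0,"ry":0,"rz":0,"gripper":0.5},{"dx":-0.1,"dy":-0.04,"dz":0,"rx":0,"ry":0,"rz":0,"gripper":0.5}]' 50
python3 -m creep '[{"dx":0,"dy":0,"dz":0.05,"rx":0,"ry":0,"rz":0,"gripper":0.5},{"dx":0,"dy":0,"dz":0.1,"rx":0,"ry":0,"rz":0,"gripper":0.5},{"dx":0,"dy":0,"dz":0.15,"rx":0,"ry":0,"rz":0,"gripper":0.5},{"dx":0,"dy":0,"dz":0.2,"rx":0,"ry":0,"rz":0,"gripper":0.5},{"dx":0,"dy":0,"dz":0.2,"rx":0,"ry":0,"rz":0,"gripper":0.5}]' 50
```

```text
time: 8.88
tcp_pos: [0.552, 0.0866, 0.1595]
ee_rot: [180.0, -0.0, 52.0]
wrist_force: [-3.3, -0.6, -2.9]
grip_width: 0.0133
grip_force: 50.0
time: 9.3
tcp_pos: [0.552, 0.0864, 0.1574]
ee_rot: [180.0, -0.0, 52.0]
wrist_force: [-2.2, -0.3, -0.8]
grip_width: 0.0136
grip_force: 50.0
```

```bash

python3 -m creep '[{"dx":-0.05,"dy":-0.07,"dz":0,"rx":0,"ry":0,"rz":0,"gripper":0.5},{"dx":-0.05,"dy":-0.07,"dz":0.05,"rx":0,"ry":0,"rz":0,"gripper":0.5},{"dx":-0.05,"dy":-0.07,"dz":0.1,"rx":0,"ry":0,"rz":0,"gripper":0.5},{"dx":-0.05,"dy":-0.07,"dz":0.15,"rx":0,"ry":0,"rz":0,"gripper":0.5},{"dx":-0.05,"dy":-0.07,"dz":0.15,"rx":0,"ry":0,"rz":0,"gripper":0.5}]' 50
python3 -m creep '[{"dx":0,"dy":0,"dz":0.05,"rx":0,"ry":0,"rz":0,"gripper":0.5},{"dx":0,"dy":0,"dz":0.1,"rx":0,"ry":0,"rz":0,"gripper":0.5},{"dx":0,"dy":0,"dz":0.15,"rx":0,"ry":0,"rz":0,"gripper":0.5},{"dx":0,"dy":0,"dz":0.2,"rx":0,"ry":0,"rz":0,"gripper":0.5},{"dx":0,"dy":0,"dz":0.2,"rx":0,"ry":0,"rz":0,"gripper":0.5}]' 50
```

```text
time: 9.72
tcp_pos: [0.5515, 0.0863, 0.156]
ee_rot: [179.9, -0.0, 52.0]
wrist_force: [-0.0, 0.9, -2.3]
grip_width: 0.0137
grip_force: 50.0
time: 10.13
tcp_pos: [0.551, 0.0863, 0.1541]
ee_rot: [180.0, -0.0, 52.0]
wrist_force: [-1.0, 0.4, -2.0]
grip_width: 0.0139
grip_force: 50.0
```

```bash

python3 -m creep '[{"dx":0,"dy":0,"dz":0.05,"rx":0,"ry":0,"rz":0,"gripper":0.5},{"dx":0,"dy":0,"dz":0.1,"rx":0,"ry":0,"rz":0,"gripper":0.5},{"dx":0,"dy":0,"dz":0.15,"rx":0,"ry":0,"rz":0,"gripper":0.5},{"dx":0,"dy":0,"dz":0.2,"rx":0,"ry":0,"rz":0,"gripper":0.5},{"dx":0,"dy":0,"dz":0.2,"rx":0,"ry":0,"rz":0,"gripper":0.5}]' 50
python3 -m creep '[{"dx":0,"dy":0,"dz":0.05,"rx":0,"ry":0,"rz":0,"gripper":0.5},{"dx":0,"dy":0,"dz":0.1,"rx":0,"ry":0,"rz":0,"gripper":0.5},{"dx":0,"dy":0,"dz":0.15,"rx":0,"ry":0,"rz":0,"gripper":0.5},{"dx":0,"dy":0,"dz":0.2,"rx":0,"ry":0,"rz":0,"gripper":0.5},{"dx":0,"dy":0,"dz":0.2,"rx":0,"ry":0,"rz":0,"gripper":0.5}]' 50
```

```text
time: 10.55
tcp_pos: [0.551, 0.0864, 0.1522]
ee_rot: [180.0, -0.0, 52.0]
wrist_force: [-1.1, 0.0, 2.6]
grip_width: 0.0137
grip_force: 50.0
time: 10.97
tcp_pos: [0.551, 0.0864, 0.15]
ee_rot: [180.0, -0.0, 52.0]
wrist_force: [-0.1, 0.5, 2.7]
grip_width: 0.014
grip_force: 50.0
```

```bash

python3 -m creep '[{"dx":0,"dy":0,"dz":0.05,"rx":0,"ry":0,"rz":0,"gripper":0.5},{"dx":0,"dy":0,"dz":0.1,"rx":0,"ry":0,"rz":0,"gripper":0.5},{"dx":0,"dy":0,"dz":0.15,"rx":0,"ry":0,"rz":0,"gripper":0.5},{"dx":0,"dy":0,"dz":0.2,"rx":0,"ry":0,"rz":0,"gripper":0.5},{"dx":0,"dy":0,"dz":0.2,"rx":0,"ry":0,"rz":0,"gripper":0.5}]' 50
python3 -m creep '[{"dx":0,"dy":0,"dz":0.05,"rx":0,"ry":0,"rz":0,"gripper":0.5},{"dx":0,"dy":0,"dz":0.1,"rx":0,"ry":0,"rz":0,"gripper":0.5},{"dx":0,"dy":0,"dz":0.15,"rx":0,"ry":0,"rz":0,"gripper":0.5},{"dx":0,"dy":0,"dz":0.2,"rx":0,"ry":0,"rz":0,"gripper":0.5},{"dx":0,"dy":0,"dz":0.2,"rx":0,"ry":0,"rz":0,"gripper":0.5}]' 50
python3 -c "
from plant import env
s=env.get_state();print(s['wrist_torque'],s['wrist_force'],s['tcp_pos'])"
```

```text
time: 11.38
tcp_pos: [0.551, 0.0864, 0.148]
ee_rot: [180.0, -0.0, 52.0]
wrist_force: [-0.4, 0.4, 4.1]
grip_width: 0.0137
grip_force: 50.0
time: 11.8
tcp_pos: [0.551, 0.0864, 0.146]
ee_rot: [180.0, -0.0, 52.0]
wrist_force: [-0.6, -0.1, 5.4]
grip_width: 0.0136
grip_force: 50.0
[-0.02125037  0.06075637 -0.0197925 ] [-0.564888   -0.10667751  5.38307299] [0.55097566 0.08637069 0.14602276]
```

```bash

python3 -m creep '[{"dx":0,"dy":0,"dz":0.05,"rx":0,"ry":0,"rz":0,"gripper":0.5},{"dx":0,"dy":0,"dz":0.1,"rx":0,"ry":0,"rz":0,"gripper":0.5},{"dx":0,"dy":0,"dz":0.15,"rx":0,"ry":0,"rz":0,"gripper":0.5},{"dx":0,"dy":0,"dz":0.2,"rx":0,"ry":0,"rz":0,"gripper":0.5},{"dx":0,"dy":0,"dz":0.2,"rx":0,"ry":0,"rz":0,"gripper":0.5}]' 50
python3 -m creep '[{"dx":0,"dy":0,"dz":0.05,"rx":0,"ry":0,"rz":0,"gripper":0.5},{"dx":0,"dy":0,"dz":0.1,"rx":0,"ry":0,"rz":0,"gripper":0.5},{"dx":0,"dy":0,"dz":0.15,"rx":0,"ry":0,"rz":0,"gripper":0.5},{"dx":0,"dy":0,"dz":0.2,"rx":0,"ry":0,"rz":0,"gripper":0.5},{"dx":0,"dy":0,"dz":0.2,"rx":0,"ry":0,"rz":0,"gripper":0.5}]' 50
python3 -m creep '[{"dx":0,"dy":0,"dz":0.02,"rx":0,"ry":0,"rz":0,"gripper":0.5},{"dx":0,"dy":0,"dz":0.04,"rx":0,"ry":0,"rz":0,"gripper":0.5},{"dx":0,"dy":0,"dz":0.07,"rx":0,"ry":0,"rz":0,"gripper":0.5},{"dx":0,"dy":0,"dz":0.1,"rx":0,"ry":0,"rz":0,"gripper":0.5},{"dx":0,"dy":0,"dz":0.1,"rx":0,"ry":0,"rz":0,"gripper":0.5}]' 50
```

```text
time: 12.22
tcp_pos: [0.551, 0.0864, 0.1442]
ee_rot: [180.0, -0.0, 52.0]
wrist_force: [-1.1, 0.6, 6.1]
grip_width: 0.014
grip_force: 50.0
time: 12.63
tcp_pos: [0.551, 0.0863, 0.1424]
ee_rot: [180.0, -0.0, 52.0]
wrist_force: [-0.6, -0.2, 6.7]
grip_width: 0.0134
grip_force: 50.0
time: 13.05
tcp_pos: [0.551, 0.0864, 0.1415]
ee_rot: [180.0, -0.0, 52.0]
wrist_force: [-1.2, 0.1, 7.8]
grip_width: 0.0135
grip_force: 50.0
```

```bash

python3 -m creep '[{"dx":0,"dy":0,"dz":0.02,"rx":0,"ry":0,"rz":0,"gripper":0.5},{"dx":0,"dy":0,"dz":0.04,"rx":0,"ry":0,"rz":0,"gripper":0.5},{"dx":0,"dy":0,"dz":0.06,"rx":0,"ry":0,"rz":0,"gripper":0.5},{"dx":0,"dy":0,"dz":0.08,"rx":0,"ry":0,"rz":0,"gripper":0.5},{"dx":0,"dy":0,"dz":0.08,"rx":0,"ry":0,"rz":0,"gripper":0.5}]' 50
python3 -m creep '[{"dx":0,"dy":0,"dz":0.02,"rx":0,"ry":0,"rz":0,"gripper":0.5},{"dx":0,"dy":0,"dz":0.04,"rx":0,"ry":0,"rz":0,"gripper":0.5},{"dx":0,"dy":0,"dz":0.06,"rx":0,"ry":0,"rz":0,"gripper":0.5},{"dx":0,"dy":0,"dz":0.06,"rx":0,"ry":0,"rz":0,"gripper":0.5},{"dx":0,"dy":0,"dz":0.06,"rx":0,"ry":0,"rz":0,"gripper":0.5}]' 50
```

```text
time: 13.47
tcp_pos: [0.551, 0.0864, 0.1408]
ee_rot: [180.0, -0.0, 52.0]
wrist_force: [-1.0, 0.2, 7.6]
grip_width: 0.0137
grip_force: 50.0
time: 13.88
tcp_pos: [0.551, 0.0864, 0.1405]
ee_rot: [180.0, -0.0, 52.0]
wrist_force: [-1.4, -0.1, 10.0]
grip_width: 0.0137
grip_force: 50.0
```

The flange is on the rim. Turning clockwise now (+rz).

```bash

python3 -m creep '[{"dx":0,"dy":0,"dz":0,"rx":0,"ry":0,"rz":0.03,"gripper":0.5},{"dx":0,"dy":0,"dz":0,"rx":0,"ry":0,"rz":0.06,"gripper":0.5},{"dx":0,"dy":0,"dz":0,"rx":0,"ry":0,"rz":0.09,"gripper":0.5},{"dx":0,"dy":0,"dz":0,"rx":0,"ry":0,"rz":0.12,"gripper":0.5},{"dx":0,"dy":0,"dz":0,"rx":0,"ry":0,"rz":0.15,"gripper":0.5}]' 50
python3 -c "
from plant import env
s=env.get_state();print(s['wrist_torque'],s['wrist_force'],s['tcp_pos'])"
```

```text
time: 14.3
tcp_pos: [0.5514, 0.0866, 0.1405]
ee_rot: [179.9, -0.1, 43.3]
wrist_force: [-1.0, 0.5, 9.2]
grip_width: 0.0135
grip_force: 50.0
[0.02387029 0.18282902 0.02527556] [-0.98293628  0.48870544  9.24815982] [0.55141917 0.0865714  0.1405342 ]
```

```bash

python3 -m creep '[{"dx":0,"dy":0,"dz":0,"rx":0,"ry":0,"rz":0.04,"gripper":0.5},{"dx":0,"dy":0,"dz":0,"rx":0,"ry":0,"rz":0.08,"gripper":0.5},{"dx":0,"dy":0,"dz":0,"rx":0,"ry":0,"rz":0.12,"gripper":0.5},{"dx":0,"dy":0,"dz":0,"rx":0,"ry":0,"rz":0.16,"gripper":0.5},{"dx":0,"dy":0,"dz":0,"rx":0,"ry":0,"rz":0.2,"gripper":0.5}]' 50
python3 -c "
from plant import env
s=env.get_state();print(s['wrist_torque'])"
python3 -m creep '[{"dx":0,"dy":0,"dz":0,"rx":0,"ry":0,"rz":0.04,"gripper":0.5},{"dx":0,"dy":0,"dz":0,"rx":0,"ry":0,"rz":0.08,"gripper":0.5},{"dx":0,"dy":0,"dz":0,"rx":0,"ry":0,"rz":0.12,"gripper":0.5},{"dx":0,"dy":0,"dz":0,"rx":0,"ry":0,"rz":0.16,"gripper":0.5},{"dx":0,"dy":0,"dz":0,"rx":0,"ry":0,"rz":0.2,"gripper":0.5}]' 50
python3 -c "
from plant import env
s=env.get_state();print(s['wrist_torque'])"
```

```text
time: 14.72
tcp_pos: [0.5512, 0.0869, 0.1405]
ee_rot: [180.0, -0.1, 31.8]
wrist_force: [-0.6, 1.3, 9.7]
grip_width: 0.0138
grip_force: 50.0
[0.16664704 0.24016727 0.0436499 ]
time: 15.13
tcp_pos: [0.551, 0.0872, 0.1405]
ee_rot: [-179.9, -0.1, 20.3]
wrist_force: [-1.9, 1.9, 9.7]
grip_width: 0.0137
grip_force: 50.0
[0.29656138 0.33940012 0.06712811]
```

```bash

python3 -m creep '[{"dx":0,"dy":0,"dz":0,"rx":0,"ry":0,"rz":0.04,"gripper":0.5},{"dx":0,"dy":0,"dz":0,"rx":0,"ry":0,"rz":0.08,"gripper":0.5},{"dx":0,"dy":0,"dz":0,"rx":0,"ry":0,"rz":0.12,"gripper":0.5},{"dx":0,"dy":0,"dz":0,"rx":0,"ry":0,"rz":0.16,"gripper":0.5},{"dx":0,"dy":0,"dz":0,"rx":0,"ry":0,"rz":0.2,"gripper":0.5}]' 50
python3 -c "
from plant import env
s=env.get_state();print(s['wrist_torque'])"
python3 -m creep '[{"dx":0,"dy":0,"dz":0,"rx":0,"ry":0,"rz":0.01,"gripper":0.5},{"dx":0,"dy":0,"dz":0,"rx":0,"ry":0,"rz":0.02,"gripper":0.5},{"dx":0,"dy":0,"dz":0,"rx":0,"ry":0,"rz":0.03,"gripper":0.5},{"dx":0,"dy":0,"dz":0,"rx":0,"ry":0,"rz":0.04,"gripper":0.5},{"dx":0,"dy":0,"dz":0,"rx":0,"ry":0,"rz":0.05,"gripper":0.5}]' 50
python3 -c "
from plant import env
s=env.get_state();print(s['wrist_torque'])"
```

```text
time: 15.55
tcp_pos: [0.5509, 0.0874, 0.1406]
ee_rot: [-179.9, -0.1, 8.9]
wrist_force: [-2.3, 2.2, 9.6]
grip_width: 0.0141
grip_force: 50.0
[0.44113191 0.38306521 0.10022887]
time: 15.97
tcp_pos: [0.5509, 0.0875, 0.1406]
ee_rot: [-179.9, -0.1, 6.1]
wrist_force: [-1.6, 2.2, 9.5]
grip_width: 0.0138
grip_force: 50.0
[0.47829511 0.356105   0.09711786]
```

```bash

python3 -m creep '[{"dx":0,"dy":0,"dz":0,"rx":0,"ry":0,"rz":0.01,"gripper":0.5},{"dx":0,"dy":0,"dz":0,"rx":0,"ry":0,"rz":0.02,"gripper":0.5},{"dx":0,"dy":0,"dz":0,"rx":0,"ry":0,"rz":0.03,"gripper":0.5},{"dx":0,"dy":0,"dz":0,"rx":0,"ry":0,"rz":0.04,"gripper":0.5},{"dx":0,"dy":0,"dz":0,"rx":0,"ry":0,"rz":0.04,"gripper":0.5}]' 50
python3 -c "
from plant import env
s=env.get_state();print(s['wrist_torque'])"
python3 -m creep '[{"dx":0,"dy":0,"dz":0,"rx":0,"ry":0,"rz":0.01,"gripper":0.5},{"dx":0,"dy":0,"dz":0,"rx":0,"ry":0,"rz":0.02,"gripper":0.5},{"dx":0,"dy":0,"dz":0,"rx":0,"ry":0,"rz":0.03,"gripper":0.5},{"dx":0,"dy":0,"dz":0,"rx":0,"ry":0,"rz":0.03,"gripper":0.5},{"dx":0,"dy":0,"dz":0,"rx":0,"ry":0,"rz":0.03,"gripper":0.5}]' 50
python3 -c "
from plant import env
s=env.get_state();print(s['wrist_torque'])"
```

```text
time: 16.38
tcp_pos: [0.5509, 0.0876, 0.1406]
ee_rot: [-179.9, -0.1, 3.8]
wrist_force: [-2.0, 2.3, 9.0]
grip_width: 0.0135
grip_force: 50.0
[0.48363786 0.36501419 0.09281225]
time: 16.8
tcp_pos: [0.5509, 0.0876, 0.1406]
ee_rot: [-179.9, -0.1, 2.1]
wrist_force: [-1.4, 1.6, 9.7]
grip_width: 0.0135
grip_force: 50.0
[0.53819553 0.34164827 0.00640754]
```

```bash

python3 -m creep '[{"dx":0,"dy":0,"dz":0,"rx":0,"ry":0,"rz":0.01,"gripper":0.5},{"dx":0,"dy":0,"dz":0,"rx":0,"ry":0,"rz":0.02,"gripper":0.5},{"dx":0,"dy":0,"dz":0,"rx":0,"ry":0,"rz":0.03,"gripper":0.5},{"dx":0,"dy":0,"dz":0,"rx":0,"ry":0,"rz":0.03,"gripper":0.5},{"dx":0,"dy":0,"dz":0,"rx":0,"ry":0,"rz":0.03,"gripper":0.5}]' 50
python3 -c "
from plant import env
s=env.get_state();print(s['wrist_torque'])"
python3 -m creep '[{"dx":0,"dy":0,"dz":0,"rx":0,"ry":0,"rz":0.01,"gripper":0.5},{"dx":0,"dy":0,"dz":0,"rx":0,"ry":0,"rz":0.02,"gripper":0.5},{"dx":0,"dy":0,"dz":0,"rx":0,"ry":0,"rz":0.03,"gripper":0.5},{"dx":0,"dy":0,"dz":0,"rx":0,"ry":0,"rz":0.03,"gripper":0.5},{"dx":0,"dy":0,"dz":0,"rx":0,"ry":0,"rz":0.03,"gripper":0.5}]' 50
python3 -c "
from plant import env
s=env.get_state();print(s['wrist_torque'])"
```

```text
time: 17.22
tcp_pos: [0.5509, 0.088, 0.1406]
ee_rot: [-179.8, -0.1, 0.4]
wrist_force: [-2.2, 4.0, 10.3]
grip_width: 0.0138
grip_force: 50.0
[0.61638516 0.33989416 0.16896284]
time: 17.63
tcp_pos: [0.5509, 0.0881, 0.1406]
ee_rot: [-179.8, -0.1, -1.2]
wrist_force: [-1.9, 4.8, 10.1]
grip_width: 0.0137
grip_force: 50.3
[0.72336113 0.39875428 0.56225969]
```

The stop was felt: torque rose to 0.56 N m at yaw about -1. I'll ease the turn back slightly and let the spring lift it.

```bash

python3 -m creep '[{"dx":0,"dy":0,"dz":0,"rx":0,"ry":0,"rz":-0.02,"gripper":0.5},{"dx":0,"dy":0,"dz":-0.05,"rx":0,"ry":0,"rz":-0.03,"gripper":0.5},{"dx":0,"dy":0,"dz":-0.1,"rx":0,"ry":0,"rz":-0.03,"gripper":0.5},{"dx":0,"dy":0,"dz":-0.15,"rx":0,"ry":0,"rz":-0.03,"gripper":0.5},{"dx":0,"dy":0,"dz":-0.2,"rx":0,"ry":0,"rz":-0.03,"gripper":0.5}]' 50
python3 -m creep '[{"dx":0,"dy":0,"dz":-0.05,"rx":0,"ry":0,"rz":0,"gripper":0.5},{"dx":0,"dy":0,"dz":-0.1,"rx":0,"ry":0,"rz":0,"gripper":0.5},{"dx":0,"dy":0,"dz":-0.15,"rx":0,"ry":0,"rz":0,"gripper":0.5},{"dx":0,"dy":0,"dz":-0.2,"rx":0,"ry":0,"rz":0,"gripper":0.5},{"dx":0,"dy":0,"dz":-0.25,"rx":0,"ry":0,"rz":0,"gripper":0.5}]' 50
python3 -c "
from plant import env
s=env.get_state();print(s['wrist_torque'])"
```

```text
time: 18.05
tcp_pos: [0.5508, 0.0879, 0.1414]
ee_rot: [-179.8, -0.0, 0.4]
wrist_force: [0.1, 6.1, 2.6]
grip_width: 0.0138
grip_force: 50.0
time: 18.47
tcp_pos: [0.5508, 0.0879, 0.1436]
ee_rot: [-179.8, 0.0, 0.4]
wrist_force: [0.3, 5.9, 2.3]
grip_width: 0.0134
grip_force: 50.0
[ 1.2005266  -0.02224642  0.11235893]
```

```bash

python3 -m creep '[{"dx":0,"dy":-0.05,"dz":0,"rx":0,"ry":0,"rz":0,"gripper":0.5},{"dx":0,"dy":-0.1,"dz":0,"rx":0,"ry":0,"rz":0,"gripper":0.5},{"dx":0,"dy":-0.15,"dz":-0.05,"rx":0,"ry":0,"rz":0,"gripper":0.5},{"dx":0,"dy":-0.15,"dz":-0.1,"rx":0,"ry":0,"rz":0,"gripper":0.5},{"dx":0,"dy":-0.15,"dz":-0.12,"rx":0,"ry":0,"rz":0,"gripper":0.5}]' 50
python3 -c "
from plant import env
s=env.get_state();print(s['wrist_torque'])"
python3 -m creep '[{"dx":0,"dy":0,"dz":-0.02,"rx":0,"ry":0,"rz":0,"gripper":0.5},{"dx":0,"dy":0,"dz":-0.04,"rx":0,"ry":0,"rz":0,"gripper":0.5},{"dx":0,"dy":0,"dz":-0.06,"rx":0,"ry":0,"rz":0,"gripper":0.5},{"dx":0,"dy":0,"dz":-0.08,"rx":0,"ry":0,"rz":0,"gripper":0.5},{"dx":0,"dy":0,"dz":-0.08,"rx":0,"ry":0,"rz":0,"gripper":0.5}]' 50
```

```text
time: 18.88
tcp_pos: [0.5508, 0.088, 0.1451]
ee_rot: [-180.0, 0.0, 0.4]
wrist_force: [0.0, 3.8, 2.2]
grip_width: 0.014
grip_force: 50.0
[ 0.93058001 -0.05824878  0.14222743]
time: 19.3
tcp_pos: [0.5508, 0.088, 0.146]
ee_rot: [-180.0, 0.0, 0.4]
wrist_force: [-0.4, 4.0, 1.8]
grip_width: 0.0138
grip_force: 50.0
```

```bash

python3 -m creep '[{"dx":0,"dy":-0.05,"dz":-0.02,"rx":0,"ry":0,"rz":0,"gripper":0.5},{"dx":0,"dy":-0.1,"dz":-0.04,"rx":0,"ry":0,"rz":0,"gripper":0.5},{"dx":0,"dy":-0.1,"dz":-0.06,"rx":0,"ry":0,"rz":0,"gripper":0.5},{"dx":0,"dy":-0.1,"dz":-0.08,"rx":0,"ry":0,"rz":0,"gripper":0.5},{"dx":0,"dy":-0.1,"dz":-0.08,"rx":0,"ry":0,"rz":0,"gripper":0.5}]' 50
```

```text
time: 19.72
tcp_pos: [0.5507, 0.0881, 0.1461]
ee_rot: [179.9, 0.0, 0.4]
wrist_force: [1.7, 0.4, -5.1]
grip_width: 0.0136
grip_force: 50.0
```

Locked: it stays at +5.6 mm and resists the pull. Release and retreat.

```bash

python3 -m creep '[{"dx":0,"dy":0,"dz":0.05,"rx":0,"ry":0,"rz":0,"gripper":0.5},{"dx":0,"dy":0,"dz":0.05,"rx":0,"ry":0,"rz":0,"gripper":1.5},{"dx":0,"dy":0,"dz":0.05,"rx":0,"ry":0,"rz":0,"gripper":3},{"dx":0,"dy":0,"dz":0.05,"rx":0,"ry":0,"rz":0,"gripper":4},{"dx":0,"dy":0,"dz":0.05,"rx":0,"ry":0,"rz":0,"gripper":5}]' 50
python3 -m creep '[{"dx":0,"dy":0,"dz":0.05,"rx":0,"ry":0,"rz":0,"gripper":5},{"dx":0,"dy":0,"dz":-0.5,"rx":0,"ry":0,"rz":0,"gripper":5},{"dx":0,"dy":0,"dz":-2,"rx":0,"ry":0,"rz":0,"gripper":5},{"dx":0,"dy":0,"dz":-4,"rx":0,"ry":0,"rz":0,"gripper":5},{"dx":0,"dy":0,"dz":-7,"rx":0,"ry":0,"rz":0,"gripper":5}]'
python3 -m creep '[{"dx":0,"dy":2,"dz":-3,"rx":0,"ry":0,"rz":0,"gripper":5},{"dx":0,"dy":5,"dz":-4,"rx":0,"ry":0,"rz":0,"gripper":5},{"dx":-2,"dy":8,"dz":-4,"rx":0,"ry":0,"rz":0,"gripper":5},{"dx":-4,"dy":11,"dz":-4,"rx":0,"ry":0,"rz":0,"gripper":5},{"dx":-6,"dy":14,"dz":-4,"rx":0,"ry":0,"rz":0,"gripper":5}]'
python3 - <<'E'
from h import *
s=env.read_camera("side");t=env.read_camera("top")
a=cv2.resize(s["color"][100:250,200:400],(400,300),interpolation=cv2.INTER_CUBIC)
b=cv2.resize(t["color"][190:310,160:320],(400,300),interpolation=cv2.INTER_CUBIC)
f=np.vstack([np.hstack([a,b]),np.hstack([cv2.resize(s["color"],(400,300)),cv2.resize(t["color"],(400,300))])])
cv2.imwrite("pics/f.png",f[:,:,::-1])
E
```

```text
time: 20.13
tcp_pos: [0.5507, 0.0886, 0.1466]
ee_rot: [180.0, -0.0, 0.4]
wrist_force: [-0.1, -0.0, 0.3]
grip_width: 0.0315
grip_force: 0.0
time: 20.55
tcp_pos: [0.5491, 0.0887, 0.2154]
ee_rot: [180.0, 0.3, 0.4]
wrist_force: [0.2, 1.0, 0.3]
grip_width: 0.0501
grip_force: 0.0
time: 20.97
tcp_pos: [0.4911, -0.0527, 0.2571]
ee_rot: [180.0, -0.1, 0.4]
wrist_force: [0.3, -0.5, -0.8]
grip_width: 0.05
grip_force: 0.0
```

View pics/f.png

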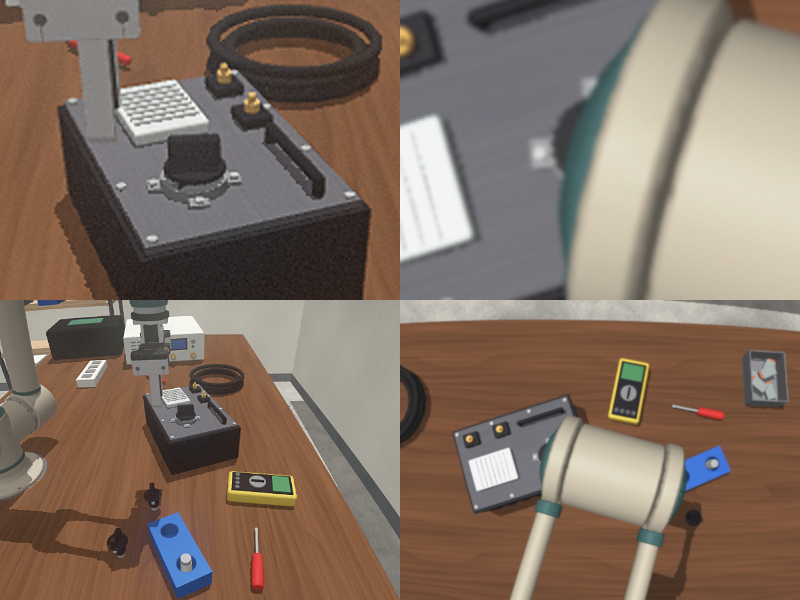

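The carrier sits in the socket, at about (195,165) in the upper-left crop. Its wing is turned and its flange is just above the rim. The rack well is empty, the bystanders have not moved, and the robot is clear.

```bash
python3 -c "
from plant import env
print(env.hand_in())"
```

```text
the job is handed in; nothing more can be done
None
```

The fuse carrier is in the pack's socket, turned clockwise to the stop and sprung up into its lock. It held against a light upward pull, stayed in when released, and I handed the job in at about 21 s of the 67 s limit; no verdict came back.

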